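# Open the candle bar's wax melter

### The job

Open the wax melter so its well can be filled: press the orange snap tab fully down, then push the released blue cover sideways off its seat, all the way over onto the side rest until it is up against the end stop. Only press and push with the fingertips: do not lift or tip the cover, and leave everything else on the counter where it stands.

Things in the scene. Friction and masses are not known exactly. Their poses are not given: they have to be found in the camera images.
- melter: low white bench wax melter, grey deck 70 mm above the table, fixed. Origin on the table under the cover's slide line; z up, +y is the way the cover slides open. Housing x -105..73, y -124..128 mm. Well opening x -40..40, y -102..-22 mm. A ledge 75 mm high at y -124..-119 closes the seat's rear; open air behind it. Low side guides, 77 mm high, x +-60..70
- lip (a point): middle of the top inner edge of the +x steel lip of the seat, at melter x 52, y -74, 81 mm high. A like lip at x -52. They run y -117..-30 mm and hold the cover's flange down until it has slid out from under them; a finger passes between them above the flange
- end_stop (a point): top middle of the dark end stop's near face, at melter x 0, y 118, 82 mm high (12 mm above the deck). The side rest is the flat deck at y 10..118 mm before it, between the side guides
- cover: loose blue cover, 0.18 to 0.35 kg: flange 116 (x) x 110 (y) x 5 mm, on it a square crown 90 x 90, 16 mm tall, total height 21 mm. Origin at the centre of the flange's underside, axes as the melter's. Starts shut at melter x 0, y -62, z 70. Released, it slides with light friction 125 mm along melter +y to the end stop; push on the -y side of the crown, mid-width
- tab_top (a point): centre of the flat top of the orange snap tab (24 mm along melter x, 34 mm along y), at melter x -86, y 0, 96 mm above the table when fully up, 86 mm when fully down; moves with the tab. The deck and lips near it stay lower
- tab_body (a joint): travel of the orange snap tab in m, straight down: 0 fully up, 0.010 fully down at its hard stop. Starts at 0 to 0.0015. Takes 6 to 8 N to move and stays where it is left, no spring back. Its catch bar (melter x -74..30, y -5..5) blocks the cover's leading edge until about 0.007
- amber_bottle: small amber glass bottle with black cap, 32 dia x 85 tall, on the table beyond the melter's end stop; loose, stays put (sizes in mm; origin at the centre of its underside)
- candle_jar: white open candle cup, 72 dia x 75 tall, on the table by the melter's +x side; loose, stays put (sizes in mm; origin at the centre of its underside)
- wick_tin: flat round brass tin, 60 dia x 24 tall, on the table by the melter's -x side; loose, stays put (sizes in mm; origin at the centre of its underside)
- marker: black marker pen, 120 long x 14 x 12, lying by the melter's +x side; loose, stays put (sizes in mm; origin at the centre of its underside)
- pitcher: steel pouring pitcher with handle, 94 dia x 125 tall, to the robot's left; loose, stays put (sizes in mm; origin at the centre of its underside)
- scent_rack: two-tier wooden rack of scent vials, 100 x 170 x 90 tall (vials to 156), to the robot's right; loose, stays put (sizes in mm; origin at the centre of its underside)
- scent_jar: green glass jar with brown cap, 60 dia x 75 tall, to the robot's right; loose, stays put (sizes in mm; origin at the centre of its underside)
There are look-alikes about, which are no part of the job. Of the things like the cover, leave any that is brown; of the rest the smaller one is meant.

How it is judged:
By the outcome, as a careful person would: the job done as asked, in the order asked, and still so for the second after the job is handed in, with the robot touching nothing.
It also fails if it takes over 40 s, if anything falls off the work surface, if the arm or the gripper's body presses on something with over 40 N, if the wrist force passes 120 N, or if a joint passes its speed limit or range.

### The arm

A 6-joint arm with a two-finger parallel gripper is mounted at the origin on the work surface. World frame = base frame: x ahead of the robot, y to its left, z up, the work surface at z = 0. Lengths are in mm, angles in rad, forces in N, time in s.
With the tool pointing down it reaches from about 425 to 925 mm from the base axis. Payload 12.5 kg.
Tool frame: the origin (TCP) lies where the fingers leave the gripper's body, on its centre line; the fingertips stand 73 mm ahead of it and the grasp point (between the pads) lies 54 mm ahead of it; z points along the fingers, y is the direction in which the jaws open and shut (so a half turn about z gives the same grasp; the last joint's range is limited). The gripper opens to 85 mm and grips with 20 to 120 N. Pads are 22 mm wide; open, the fingers measure 114 mm over their backs; the gripper's body (76 mm by 85 mm) begins 54 mm behind the grasp point. The pads swing forward as they close: fully open they stand 13 mm farther back than shut.
Start: joints at [-1.338, 0.491, 1.559, -0, 1.092, -0.106], TCP at [207.744, -589.474, 303.927] pointing down, gripper open.
Joint ranges: [-3.1, 3.1], [-0.84, 2.19], [0.05, 2.79], [-1.13, 4.28], [0.06, 2.93], [-2.69, 2.69]. Speed limits (rad/s): [2.22, 2.22, 2.79, 3.14, 3.14, 3.14].

### API

Orientations are given as a unit quaternion [x, y, z, w].
In Python, from bench import observe, get_image, calibration, finish_job gives the robot as it stands.
- The arm moves only by the shell command python3 -m jog 'ROWS' [OPENING]. ROWS is a JSON object of lists of equal length, an entry for each row: "slide": the shift along the world's x, y, z in cm, a list of three; "turn": the turn about the world's z in rad. A call has 1 to 12 rows; each row is the pose to reach, as a shift and turn from the pose measured when the call began; what a row does not reach only later rows make up. A row lasts 1/10 s, in which the tool goes at most 50 mm and 8.59 degrees, less where a joint would pass 70% of its speed; a pose out of reach is approached as far as the arm can. A call with a gripper value outside its range is refused whole. OPENING is the finger opening in cm, from 0 to 8.54, set as the call begins (- or left out, the last holds). The fingers move at their own pace and stop on an object; the grip force is fixed at half the most. Time passes only in rows, so rows that repeat a pose let the fingers close. It gives the time, the measured TCP pose, the force and the opening at its end, in the units of the state.
- observe(): the state, without advancing time (a new reading comes with each control period).
- get_image(name): name is "scene" or "top" or "wrist"; returns the picture (384x512x3 uint8, red, green, blue); there is no depth.
- calibration(name): a dict with "fx", "fy", "cx", "cy" (pixels), "k1" (the pictures are not rectified: a ray, as slopes to the right and down, at radius r is drawn at 1 + k1 r^2 times it, then the intrinsics apply), "camera_from_world" (4x4, takes a point from world to camera coordinates). Camera axes: x right, y down, z forward; pixel columns grow to the right and rows downward; lengths in mm; the calibration is good to about 2 mm. A picture is of the moment at which its call begins: read the wrist's pose just before it. calibration takes no time and is no camera call; for the wrist camera it gives the pose at the moment of the call.
- finish_job(): hands the job in, once; it reports no verdict.
The state is a dict: "time_s": time; "joint_positions": joint angles; "qd": joint speeds; "effort": joint torques, N m; "tcp_pos": TCP position; "tcp_rot": TCP orientation; "force": force on the tool from outside, world axes, zero at the start; "moment": the same for the moment, N m; "grip_width": finger opening in mm.
Only numpy, scipy, OpenCV 4.12 (cv2) and the standard library are available. Lean on these libraries where they do the work, as an engineer would, in place of code of your own. Each camera call takes 0.05 s, during which the arm holds its last target. There are 200 camera calls.

## Working session

There is one attempt and no reset: what is moved stays moved. The work goes in short steps, Python scripts to look and compute and a shell command to move; the robot and the scene stay as the last step left them, time stands still between calls to the robot, and variables do not carry over. Pictures are saved under pics/ and viewed, about 8 in all and at most 12, crops included, and the job is handed in when it is done.

```bash
mkdir -p pics
cat > h.py <<'E'
from bench import *
import numpy as np, cv2
def save(n,f):
    c=calibration(n); im=get_image(n); cv2.imwrite('pics/'+f,im[:,:,::-1]); return c,im
def K(c): return np.array([[c['fx'],0,c['cx']],[0,c['fy'],c['cy']],[0,0,1.]])
def proj(c,P):
    T=np.array(c['camera_from_world']); D=np.array([c['k1'],0,0,0.])
    return cv2.projectPoints(np.array(P,float).reshape(-1,1,3),cv2.Rodrigues(T[:3,:3])[0],T[:3,3],K(c),D)[0][:,0]
def ray(c,px,z):
    T=np.array(c['camera_from_world']); R=T[:3,:3]; t=T[:3,3]
    u=cv2.undistortPoints(np.array(px,float).reshape(-1,1,2),K(c),np.array([c['k1'],0,0,0.]))[:,0]
    d=np.c_[u,np.ones(len(u))]@R; o=-R.T@t
    return o+d*((z-o[2])/d[:,2])[:,None]
E
python3 - <<'E'
from h import *
a=save('top','top1.png')[1]; b=save('scene','scene1.png')[1]
print(observe())
for n in ('top','scene'): 
  c=calibration(n); print(n,c)
E
```

```text
{'time_s': 0.1, 'joint_positions': array([-1.33761628e+00,  4.91470136e-01,  1.55939521e+00,  1.14520423e-05,
        1.09169838e+00, -1.05604637e-01]), 'qd': array([-0.00017452, -0.00177252, -0.00061337,  0.0011933 ,  0.00021356,
        0.00180821]), 'effort': array([ 2.37187953e-03, -6.19447231e+01, -2.62024909e+01, -1.16477077e-04,
        2.93480705e-03,  2.93154429e-06]), 'tcp_pos': array([ 207.70302292, -589.33838442,  303.40194077]), 'tcp_rot': array([ 9.85687719e-01,  1.68580796e-01, -2.58805215e-05, -4.84872585e-04]), 'force': array([ 0.56006379,  0.67357073, -0.36785606]), 'moment': array([ 0.00478792, -0.02214618, -0.03437545]), 'grip_width': 85.16827392770963}
top {'fx': 358.9039830619042, 'fy': 358.9039830619042, 'cx': 248.98271801977114, 'cy': 190.56776994341115, 'k1': -0.07396593111059792, 'camera_from_world': array([[ 2.46566159e-02, -9.99695962e-01,  1.84605914e-04,
        -2.80594311e+01],
       [-9.95449884e-01, -2.45688909e-02, -9.20646455e-02,
         4.89098000e+02],
       [ 9.20411899e-02,  2.08623666e-03, -9.95753015e-01,
         1.16456652e+03],
       [ 0.00000000e+00,  0.00000000e+00,  0.00000000e+00,
         1.00000000e+00]])}
scene {'fx': 420.48087494117317, 'fy': 420.48087494117317, 'cx': 249.68681152241592, 'cy': 186.67247823800892, 'k1': -0.047898861233885606, 'camera_from_world': array([[-6.93183858e-01,  7.20617042e-01, -1.43950210e-02,
         3.30455530e+02],
       [ 5.75978479e-01,  5.41824107e-01, -6.12107367e-01,
        -2.29521757e+02],
       [-4.33295431e-01, -4.32594169e-01, -7.90643633e-01,
         1.46035498e+03],
       [ 0.00000000e+00,  0.00000000e+00,  0.00000000e+00,
         1.00000000e+00]])}
```

View pics/top1.png

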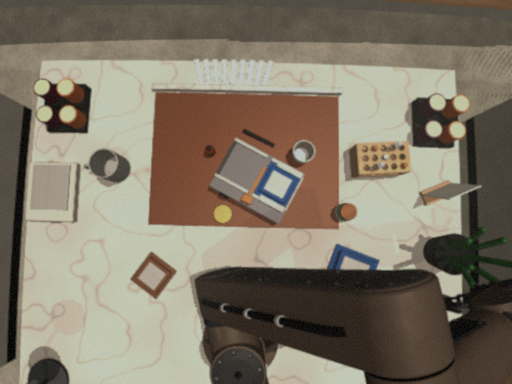

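View pics/scene1.png

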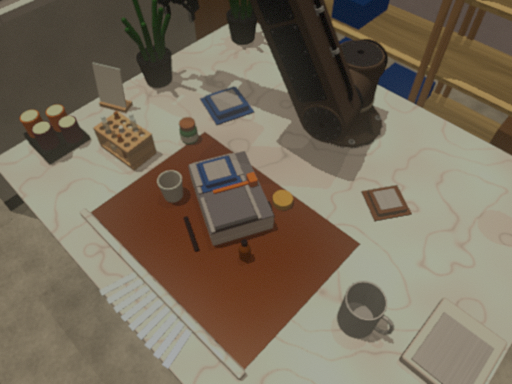

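The top view shows the melter with the blue cover at about (277,185), the orange tab at (247,198) and the end stop at upper left. A larger blue look-alike at (352,258) and a brown one at (153,275) stand apart from it. I'll zoom in to fit the pose.

Run:
```python
import cv2,numpy as np
a=cv2.imread('pics/top1.png')[120:240,190:350]; b=cv2.imread('pics/scene1.png')[140:260,150:310]
f=lambda i:cv2.resize(i,None,fx=5,fy=5,interpolation=cv2.INTER_CUBIC)
cv2.imwrite('pics/ct.png',f(a));cv2.imwrite('pics/cs.png',f(b))
```

```text
(no output)
```

View pics/ct.png

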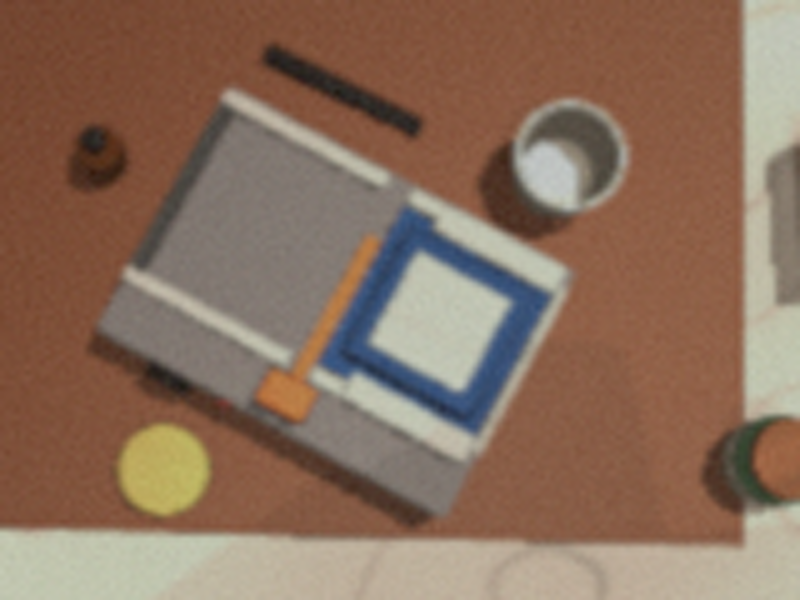

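View pics/cs.png

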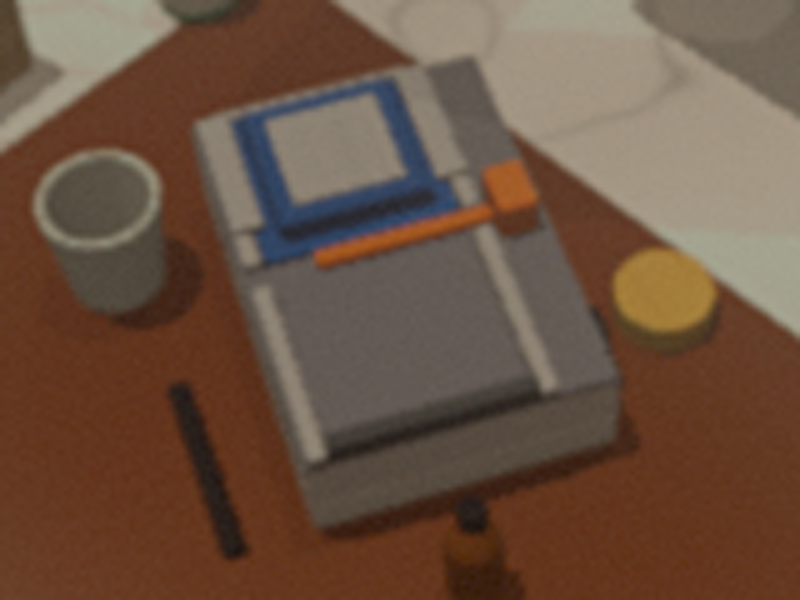

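```bash
cat >> h.py <<'E'
def M(p,P):
    P=np.array(P,float).reshape(-1,3); c,s=np.cos(p[2]),np.sin(p[2])
    return np.c_[p[0]+c*P[:,0]-s*P[:,1],p[1]+s*P[:,0]+c*P[:,1],P[:,2]]
E
python3 - <<'E'
from h import *
from scipy.optimize import least_squares
ct,cs=calibration('top'),calibration('scene')
Q=[(-86,0,96),(-105,-124,70),(-105,128,70),(73,-124,72)]
T=np.array([(288,392),(441,517),(97,325),(572,275)])/5+[190,120]-.4
Q2=[(-86,0,96),(-105,-124,70),(-105,128,70),(73,-124,72),(73,128,70)]
S=np.array([(509,187),(472,58),(618,380),(195,125),(312,488)])/5+[150,140]-.4
def solve(f): 
    r=least_squares(f,[520,20,-.5],loss='soft_l1',x_scale=[1,1,.01]); return r.x
ft=lambda p:(proj(ct,M(p,Q))-T).ravel(); fs=lambda p:(proj(cs,M(p,Q2))-S).ravel()
print(solve(ft),solve(fs)); p=solve(lambda p:np.r_[ft(p),fs(p)]); print(p)
print(ft(p).round(1),fs(p).round(1))
print('tab',M(p,(-86,0,96)),'lip',M(p,(52,-74,81)),'push',M(p,[(0,-107,80),(0,18,80)]), 'ydir',-np.sin(p[2]),np.cos(p[2]))
# overlay
im=np.vstack([cv2.resize(cv2.imread('pics/top1.png')[120:240,190:350],None,fx=3.5,fy=3.5),cv2.resize(cv2.imread('pics/scene1.png')[140:260,150:310],None,fx=3.5,fy=3.5)])
E
```

```text
[ 5.34896276e+02 -4.93710584e+01 -4.84780404e-01] [ 5.36090841e+02 -4.52363016e+01 -4.68433389e-01]
[ 5.35262020e+02 -4.73113917e+01 -4.77081795e-01]
[-1.1  0.2 -0.1 -0.1 -0.9  0.1  0.3 -0.8] [ 0.2 -0.3  0.4 -0.4  0.5 -0.1 -0.9  0.5 -1.7 -3. ]
tab [[458.86489138  -7.82115661  96.        ]] lip [[ 547.4756637  -136.92627281   81.        ]] push [[ 486.12882102 -142.3636337    80.        ]
 [ 543.52741851  -31.3212949    80.        ]] ydir 0.45918877992246415 0.8883387103989777
```

Pose fit: melter at about (535,-47), yaw -0.48, residuals mostly 1 px or less. I'll move near it at height with the fingers shut and the jaws along melter x.

```bash
python3 -m jog '{"slide":[[2.5,4,0],[5,8,0],[7.5,12,0],[10,16,0],[12.5,20,0],[15,24,0],[17.5,28,0],[20,32,0],[22.5,36,0],[25,40,0],[27,44,0],[27,44,0]],"turn":[0.07,0.14,0.21,0.28,0.35,0.42,0.49,0.56,0.63,0.7,0.755,0.755]}' 0
python3 - <<'E'
from h import *
p=[535.26,-47.3,-.48]
o=observe();print(o['tcp_pos'],o['tcp_rot'],o['joint_positions'],o['grip_width'])
c,im=save('wrist','w1.png')
print(proj(c,M(p,[(-86,0,96),(0,-107,91),(52,-74,81),(0,118,82)])),(o['tcp_rot']))
E
```

```text
time_s: 1.3
tcp_pos: [479.1, -145.4, 303.2]
tcp_rot: [0.852, 0.523, -0.0, -0.001]
force: [0.1, -0.7, 0.7]
grip_width: 0.2
[ 479.12911008 -145.42395592  303.21035105] [ 8.52433039e-01  5.22835824e-01 -5.35791780e-05 -7.82920548e-04] [-4.26965527e-01  3.16278984e-01  1.85751978e+00  9.54748759e-04
  9.69151969e-01  4.29408820e-02] 0.16619753954194708
[[ 145.01366601   37.18613427]
 [ 254.71964135  170.53889089]
 [ 314.26263051  131.86797786]
 [ 258.69024063 -135.59219218]] [ 8.52433039e-01  5.22835824e-01 -5.35791780e-05 -7.82920548e-04]
```

View pics/w1.png

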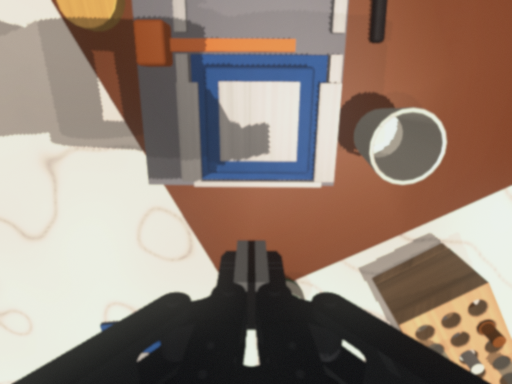

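Run:
```python
from h import *
from scipy.optimize import least_squares
c=calibration('wrist')
Q=[(-86,0,96),(-105,-124,70),(73,-124,70),(30,0,80)]
W=np.array([(151.5,43),(148.5,184.5),(333,187),(297,45)])
f=lambda p:(proj(c,M(p,Q))-W).ravel()
r=least_squares(f,[535,-47,-.48],loss='soft_l1',x_scale=[1,1,.01]);p=r.x;print(p,f(p).round(1))
print('crown',proj(c,M(p,[(-45,-107,91),(45,-107,91),(45,-17,91),(-52,-74,81)])).round())
t=observe()['tcp_pos']
for q in [(-86,0,0),(0,-135,0),(0,7,0)]: print(q,M(p,q)[0],(M(p,q)[0]-t)/10)
for q in [(-86,0,0),(0,-135,0),(0,7,0)]: print('old',M([535.26,-47.3,-.477],q)[0])
# tip check
print(proj(c,[t-[0,0,73]]))
```

```text
[ 5.36125732e+02 -5.45378766e+01 -4.84782519e-01] [-1.4 -0.6  0.   0.1  0.5 -0.2  0.4  0.9]
crown [[208. 174.]
 [309. 176.]
 [317.  68.]
 [200. 135.]]
(-86, 0, 0) [460.03496855 -14.46050502   0.        ] [ -1.83427704  13.27540417 -30.31446963]
(0, -135, 0) [ 473.213579   -173.98267974    0.        ] [ -0.51641599  -2.6768133  -30.31446963]
(0, 7, 0) [539.38784368 -48.34444235   0.        ] [  6.10101048   9.88701044 -30.31446963]
old [458.85964106  -7.81601396   0.        ]
old [ 473.27932424 -167.23079601    0.        ]
old [538.47381282 -41.08136613   0.        ]
[[248.36950219 257.32360952]]
```

```bash
python3 -m jog '{"slide":[[-0.5,3.3,0],[-1,6.6,0],[-1.5,10,-2],[-1.9,13.3,-4],[-1.9,13.3,-7],[-1.9,13.3,-9.5],[-1.9,13.3,-10.5],[-1.9,13.3,-10.5]],"turn":[0,0,0,0,0,0,0,0]}' 0
python3 - <<'E'
from h import *
o=observe();t=o['tcp_pos'];print(t,o['tcp_rot'])
c,im=save('wrist','w2.png')
for p in ([535.26,-47.3,-.477],[536.1,-54.5,-.485]): print(proj(c,M(p,[(-98,17,96),(-74,17,96),(-74,-17,96),(-98,-17,96)])).round().tolist(), proj(c,M(p,[(-86,0,96)])))
print(proj(c,[t-[0,0,73]]))
E
```

```text
time_s: 2.15
tcp_pos: [459.1, -15.0, 197.3]
tcp_rot: [0.853, 0.521, -0.001, -0.001]
force: [0.2, 0.6, 0.3]
grip_width: -0.1
[459.09892982 -14.96141619 197.32300328] [ 0.85338918  0.52127067 -0.00128196 -0.00146636]
[[221.0, 193.0], [265.0, 193.0], [264.0, 249.0], [222.0, 248.0]] [[242.97235763 221.70565475]]
[[229.0, 202.0], [272.0, 203.0], [270.0, 257.0], [229.0, 256.0]] [[250.16096349 230.32757748]]
[[248.72565974 257.26844394]]
```

View pics/w2.png

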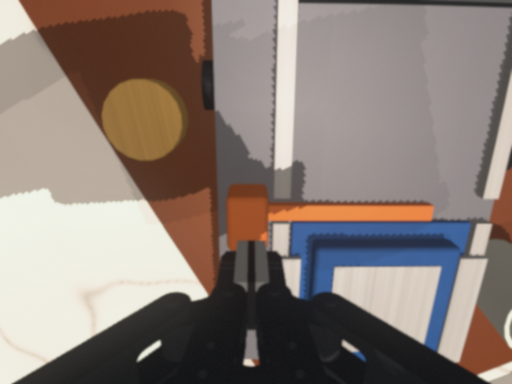

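```bash
python3 -m jog '{"slide":[[0,0,0],[0,0,0]],"turn":[0,0]}' 0
python3 - <<'E'
from h import *
def orange(im):
    h=cv2.cvtColor(im,cv2.COLOR_RGB2HSV); m=((h[...,0]>5)&(h[...,0]<16)&(h[...,1]>185)&(h[...,2]>110)).astype(np.uint8)
    n,l,s,_=cv2.connectedComponentsWithStats(m); k=1+s[1:,4].argmax(); return s[k],(l==k)
print(orange(cv2.imread('pics/w2.png')[:,:,::-1])[0])
o=observe();t=o['tcp_pos'];print(t,o['tcp_rot'],o['qd'].round(3),o['force'])
c,im=save('wrist','w3.png'); s,m=orange(im);print(s)
rows=np.where(m[:,350:420].any(1))[0];print('bar rows',rows.min(),rows.max())
for p in ([535.26,-47.3,-.477],[536.1,-54.5,-.485]): print(proj(c,M(p,[(-86,0,96),(-74,17,96),(-98,17,96),(30,5,78),(30,-5,78)])).round(1).tolist())
print(c['camera_from_world'].round(4).tolist(),c['cx'],c['cy'],c['fx'])
E
```

```text
time_s: 2.4
tcp_pos: [459.8, -15.3, 199.2]
tcp_rot: [0.854, 0.521, -0.0, -0.0]
force: [2.0, 0.2, -0.1]
grip_width: -0.1
[ 228  193   38   55 1441]
[459.80576811 -15.33028604 199.20337823] [ 8.53527389e-01  5.21047869e-01 -6.66551081e-06 -3.38854691e-04] [ 0.005  0.     0.006  0.001 -0.005  0.001] [ 2.01909206  0.17737258 -0.13130899]
[ 226  193   37   54 1366]Traceback (most recent call last):
  File "<stdin>", line 8, in <module>
    return umr_minimum(a, axis, None, out, keepdims, initial, where)
ValueError: zero-size array to reduction operation minimum which has no identity
```

View pics/w3.png

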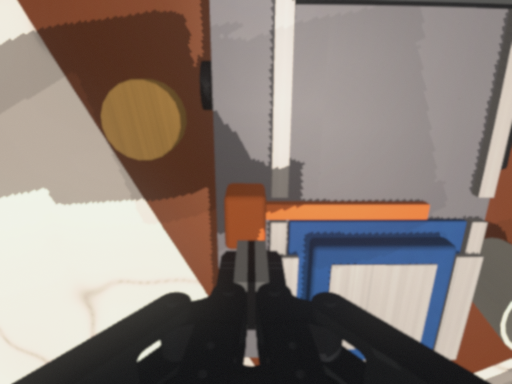

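Run:
```python
from h import *
from scipy.optimize import least_squares
o=observe();t=o['tcp_pos'];c=calibration('wrist');print(t)
T=c['camera_from_world'];C=-T[:3,:3].T@T[:3,3];print('cam rel tcp in melter axes',M([0,0,.48],C-t),'axis',M([0,0,.48],T[2,:3]))
for p in ([535.26,-47.3,-.477],[536.1,-54.5,-.485]): print(proj(c,M(p,[(-86,0,96),(-74,17,96),(-98,17,96),(-98,17,85),(30,5,76),(-60,118,82),(45,-17,91),(-45,-17,91)])).round(1).tolist())
# fit: crown top +y corners, tab top +y corners, guide ends
Q=[(-74,17,96),(-98,17,96),(45,-17,91),(-45,-17,91)]
W=[(264,194),(227,194),(452,247),(313,248)]
f=lambda p:(proj(c,M(p,Q))-W).ravel()
r=least_squares(f,[535,-50,-.48],loss='soft_l1',x_scale=[1,1,.01]);p=r.x;print(p,f(p).round(1))
for q in [(-86,0,0),(0,-135,0),(0,7,0)]: print(q,M(p,q)[0],(M(p,q)[0]-t)/10)
yw=-.4808; y=[-np.sin(yw),np.cos(yw)]; tip=[t-[0,0,73]+np.array([y[0]*k,y[1]*k,0]) for k in (0,11)]; print('tip',proj(c,tip))
```

```text
[459.71768828 -15.21258106 199.10173206]
cam rel tcp in melter axes [[ 0.76422122 82.72150731 69.55350731]] axis [[ 0.00249485 -0.31961056 -0.94754571]]
[[241.3, 220.7], [262.8, 192.4], [219.3, 192.3], [221.0, 186.1], [427.2, 200.5], [292.6, -7.4], [457.2, 243.1], [310.1, 243.4]]
[[248.4, 229.2], [270.2, 201.6], [227.1, 201.2], [228.3, 194.6], [431.8, 209.8], [302.0, 4.9], [461.3, 252.3], [316.0, 251.8]]
[ 5.35301784e+02 -5.00435954e+01 -4.91726747e-01] [ 1.6  0.7 -4.8 -0.   5.8  0.6 -1.3 -2. ]
(-86, 0, 0) [459.49115904  -9.43880277   0.        ] [ -0.02265292   0.57737783 -19.91017321]
(0, -135, 0) [ 471.56170236 -169.04864578    0.        ] [  1.18440141 -15.38360647 -19.91017321]
(0, 7, 0) [538.60682501 -43.87296312   0.        ] [  7.88891367  -2.86603821 -19.91017321]
tip [[248.2097864  257.39080877]
 [248.30194074 237.08735653]]
```

```bash
python3 -m jog '{"slide":[[0,0.7,0],[0,0.7,-1],[0,0.7,-2],[0,0.7,-2.8],[0,0.7,-3.1],[0,0.7,-3.4],[0,0.7,-3.6],[0,0.7,-3.6]],"turn":[0,0,0,0,0,0,0,0]}' 0
```

```text
time_s: 3.25
tcp_pos: [459.6, -8.2, 162.7]
tcp_rot: [0.853, 0.521, -0.0, -0.001]
force: [0.1, 0.2, -0.8]
grip_width: -0.1
```

```bash
python3 -m jog '{"slide":[[0,0,-0.2],[0,0,-0.4],[0,0,-0.4]],"turn":[0,0,0]}' 0
```

```text
time_s: 3.55
tcp_pos: [459.7, -8.2, 158.6]
tcp_rot: [0.854, 0.521, -0.0, -0.001]
force: [1.0, 0.1, 1.1]
grip_width: 0.4
```

```bash
python3 -m jog '{"slide":[[0,0,-0.2],[0,0,-0.3],[0,0,-0.3]],"turn":[0,0,0]}' 0;python3 - <<'E'
from h import *
save('wrist','w4.png')
E
```

```text
time_s: 3.85
tcp_pos: [459.7, -8.3, 158.1]
tcp_rot: [0.853, 0.521, 0.001, 0.0]
force: [-11.0, 1.6, 49.7]
grip_width: 0.0
```

View pics/w4.png

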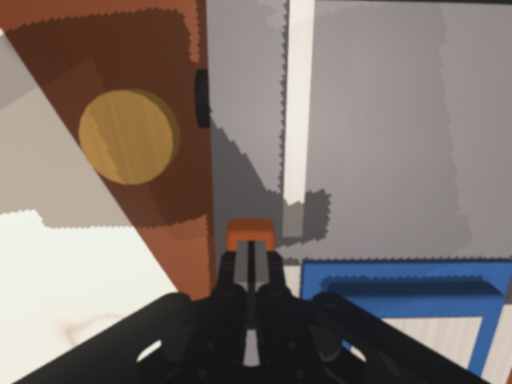

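Tab is at its hard stop (50 N, tip at 86 mm) and the catch bar is sunk out of sight. Next: lift, then go behind the cover.

```bash
python3 -m jog '{"slide":[[0,0,2],[0,0,4],[0.3,-4,5],[0.7,-8,5],[1,-12,5],[1.35,-16,5],[1.35,-16,5],[1.35,-16,3],[1.35,-16,1.5],[1.35,-16,1.5]],"turn":[0,0,0,0,0,0,0,0,0,0]}' 0
python3 - <<'E'
from h import *
o=observe();print(o['tcp_pos'],o['joint_positions'])
c,im=save('wrist','w5.png')
E
```

```text
time_s: 4.9
tcp_pos: [472.6, -167.8, 171.6]
tcp_rot: [0.853, 0.521, -0.0, -0.001]
force: [-0.5, -0.1, 0.6]
grip_width: -0.1
[ 472.58929186 -167.75577208  171.59236886] [-4.73220430e-01  5.08858936e-01  1.99065389e+00  1.50218957e-03
  6.44182398e-01  7.38950947e-05]
```

View pics/w5.png

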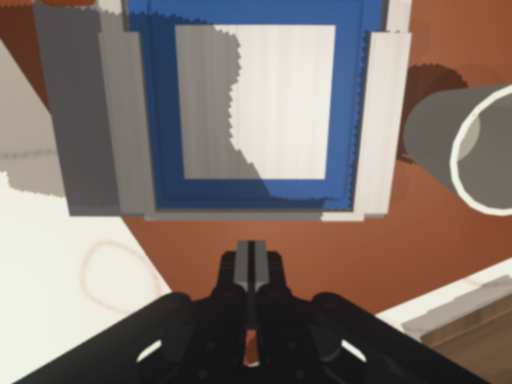

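```bash
python3 -m jog '{"slide":[[0.2,-0.1,0],[0.2,-0.1,-1],[0.2,-0.1,-1.9],[0.2,-0.1,-1.9],[0.4,0.3,-1.9],[0.6,0.7,-1.9],[0.8,1.05,-1.9],[0.95,1.3,-1.9],[1.1,1.6,-1.9],[1.3,2,-1.9],[1.5,2.4,-1.9],[1.6,2.6,-1.9]],"turn":[0,0,0,0,0,0,0,0,0,0,0,0]}' 0
```

```text
time_s: 6.15
tcp_pos: [489.2, -141.5, 153.6]
tcp_rot: [0.853, 0.521, 0.0, -0.0]
force: [-0.7, -3.4, 3.1]
grip_width: 0.2
```

```bash
python3 -m jog '{"slide":[[0.37,0.71,0],[0.74,1.42,0],[1.11,2.13,0],[1.48,2.84,0],[1.85,3.55,0],[2.22,4.26,0],[2.59,4.97,0],[2.96,5.67,0],[3.33,6.38,0],[3.7,7.09,0],[4.07,7.8,0],[4.35,8.35,0]],"turn":[0,0,0,0,0,0,0,0,0,0,0,0]}' 0
python3 - <<'E'
from h import *
save('wrist','w6.png')
E
```

```text
time_s: 7.35
tcp_pos: [533.0, -57.4, 153.6]
tcp_rot: [0.853, 0.521, 0.0, -0.0]
force: [-1.4, -1.6, 1.4]
grip_width: 0.5
```

View pics/w6.png

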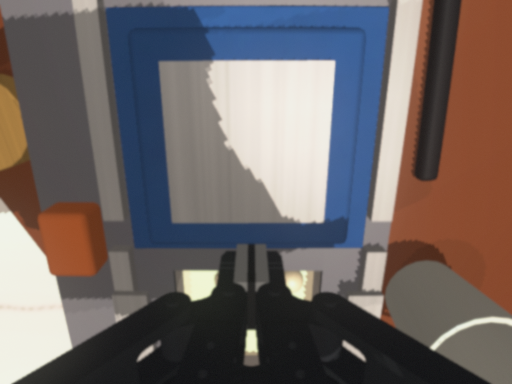

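The cover has slid square between the guides and the well is exposed behind it. I'll finish slowly until the force rises.

```bash
python3 -m jog '{"slide":[[0.14,0.27,0],[0.28,0.53,0],[0.37,0.71,0],[0.46,0.89,0],[0.56,1.06,0],[0.65,1.24,0],[0.65,1.24,0]],"turn":[0,0,0,0,0,0,0]}' 0
```

```text
time_s: 8.1
tcp_pos: [539.2, -44.8, 153.6]
tcp_rot: [0.853, 0.522, -0.0, -0.001]
force: [-4.8, -6.6, 2.0]
grip_width: 0.0
```

```bash
python3 -m jog '{"slide":[[0.05,0.09,0],[0.09,0.18,0],[0.09,0.18,0]],"turn":[0,0,0]}' 0
```

```text
time_s: 8.4
tcp_pos: [539.4, -44.5, 153.6]
tcp_rot: [0.853, 0.522, -0.002, -0.0]
force: [-7.6, -17.2, 2.8]
grip_width: 0.2
```

The cover is firm against the stop: it takes 19 N with no motion, at the predicted position. I'll back off, lift clear and check.

```bash
python3 -m jog '{"slide":[[-0.3,-0.6,0],[-0.7,-1.3,0],[-1.2,-2.2,0.5],[-1.6,-3,3],[-2,-4,7],[-2.5,-5,11],[-3.5,-7,14],[-4.5,-9,15],[-4.5,-9,15]],"turn":[0,0,0,0,0,0,0,0,0]}' 0
python3 - <<'E'
from h import *
c,im=save('wrist','w7.png'); print(observe()['force'])
p=[536,-49,-.483]
print(proj(c,M(p,[(-45,18,91),(45,18,91),(0,118,82),(0,118,75)])).round())
save('top','top2.png'); save('scene','scene2.png')
f=lambda n,a,b:cv2.resize(cv2.imread('pics/'+n)[a:a+120,b:b+130],None,fx=3,fy=3,interpolation=cv2.INTER_CUBIC)
w=cv2.imread('pics/w7.png'); w=cv2.resize(w,(390,292)); w=np.vstack([w,np.zeros((68,390,3),np.uint8)])
cv2.imwrite('pics/end.png',np.hstack([f('scene2.png',140,160),w]))
E
```

```text
time_s: 9.3
tcp_pos: [493.6, -136.3, 305.6]
tcp_rot: [0.854, 0.521, -0.001, 0.001]
force: [-0.3, 0.3, 0.1]
grip_width: -0.2
[-0.0546294  -0.11326985 -0.75794003]
[[ 189.   35.]
 [ 303.   36.]
 [ 247. -110.]
 [ 247. -105.]]
```

View pics/end.png

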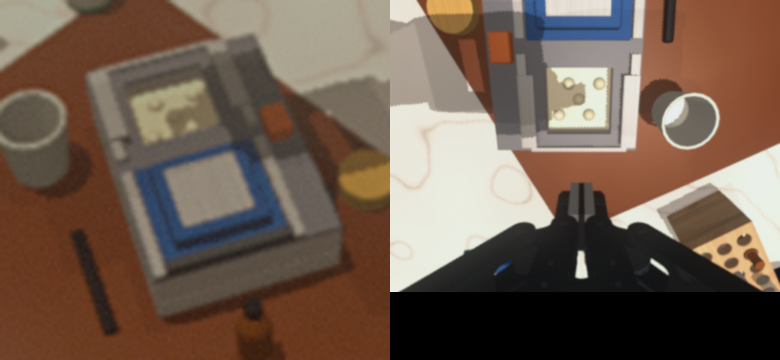

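The scene view shows the cover flat against the dark end stop, the well open and the tab down. The cup, marker, bottle and tin have not moved, so I'm handing in.

```bash
python3 -c "from bench import finish_job; print(finish_job())"
```

```text
the job is handed in; nothing more can be done
None
```

The wax melter is open: the snap tab is down and the blue cover sits on the side rest against the end stop. I handed the job in at about 9.4 s; it reports no verdict.

- **Tab:** I pressed the orange tab with the shut fingertips to its hard stop. The force rose to about 50 N with the tip at about 86 mm, and the catch bar dropped out of sight.
- **Cover:** I pushed it from behind, mid-width, about 125 mm along the slide. At the predicted end position it took about 19 N without moving. I then backed off and lifted clear.
- **Last checks:** The final pictures show the cover flat and square at the end stop, the well exposed and the tab down. The candle cup, marker, bottle and tin looked undisturbed, and the tool force was near zero. I did not look at the pitcher or scent jar again after the start, though the tool stayed clear of them.
- **Disagreement:** The fixed cameras and the first wrist view differed by about 7 mm on the melter's position. A closer wrist look and the tab contact put it in between, and I used that.

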